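# Four more minutes on the plate rotator

## Robot

A 6-joint arm with a two-finger parallel gripper is mounted at the origin on the work surface; the furniture and walls round the work are solid. World frame = base frame: x ahead of the robot, y to its left, z up, the work surface at z = 0. Lengths are in m, angles in rad, forces in N, time in s.
With the tool pointing down it reaches from about 0.4 to 0.925 m from the base axis. Payload 12.5 kg.
Tool frame: the origin (TCP) lies midway between the tips of the shut fingers; the grasp point (between the pads) lies 19 mm behind it; z points along the fingers, x is the direction in which the jaws open and shut, and the axes are right-handed (so a half turn about z gives the same grasp; the last joint's range is limited). The gripper opens to 95 mm and grips with 3 to 60 N. Pads are 20 mm wide; open, the fingers measure 119 mm over their backs; the gripper's body (75 mm by 180 mm) begins 59 mm behind the grasp point.
Start: joints at [1.228, 0.491, 1.559, -0, 1.092, -0.106], TCP at [0.147, 0.608, 0.215] pointing down, gripper open.
Joint ranges: [-3.1, 3.1], [-0.84, 2.19], [0.05, 2.79], [-1.13, 4.28], [0.06, 2.93], [-2.69, 2.69]. Speed limits (rad/s): [2.22, 2.22, 2.79, 3.14, 3.14, 3.14].

## Interface

Orientations are given as a 3x3 rotation matrix whose columns are the frame's x, y, z axes.
In Python, from workcell import state, camera, calibration, finish_job gives the robot as it stands. The module is installed in compiled form; this text tells all that it offers.
- The arm moves only by the tool apply_moves, never from a script. Its argument "motion" is a list of rows, each an object with "translation": the shift along the tool's x, y, z in cm, a list of three; "angular": the turn, a rotation vector about the tool's x, y, z in rad, a list of three; "fingers": the opening, from 0 (shut) to 1 (fully open). A call has 1 to 20 rows; each row is the pose to reach, as a shift and turn from the pose measured when the call began, along the tool's axes at that moment; what a row does not reach only later rows make up. A row lasts 1/8 s, in which the tool goes at most 62.5 mm and 10.7 degrees, less where a joint would pass 70% of its speed; a pose out of reach is approached as far as the arm can. A call with a gripper value outside its range is refused whole. The fingers move at their own pace and stop on an object; "squeeze" is the grip in N (left out, the last holds). Time passes only in rows, so rows that repeat a pose let the fingers close. It gives the time, the measured TCP pose, the force and the opening at its end, in the units of the state.
- state(): the state, without advancing time (a new reading comes with each control period).
- camera(name): name is "side" or "top" or "wrist"; returns the picture (420x560x3 uint8, red, green, blue); there is no depth.
- calibration(name): a dict with "fovy" (degrees; the focal length in pixels is half the picture's height over the tangent of half this angle, whatever the lens; pixels are square), "cx", "cy" (the principal point, pixels), "T" (4x4, takes a point from camera to world coordinates); the wrist camera has in their place "tool_from_camera" (4x4, takes a point from camera to tool coordinates, whose origin is the TCP and whose axes are the tool frame's). Camera axes: x right, y down, z forward; pixel columns grow to the right and rows downward; lengths in m; the calibration is good to about 2 mm. A picture is of the moment at which its call begins: read the wrist's pose just before it. calibration takes no time and is no camera call.
- finish_job(): hands the job in, once; it reports no verdict.
The state is a dict: "time_s": time; "qpos": joint angles; "joint_velocities": joint speeds; "joint_efforts": joint torques, N m; "ee_pos": TCP position; "tool_rot": TCP orientation; "ft_force": force on the tool from outside, world axes, zero at the start; "torque": the same for the moment, N m; "finger_gap": finger opening in m.
Only numpy, scipy, OpenCV 4.12 (cv2) and the standard library are available. Lean on these libraries where they do the work, as an engineer would, in place of code of your own. Each camera call takes 0.05 s, during which the arm holds its last target.

## Task

Start the reaction plate on the plate rotator for four minutes more than its timer dial now shows, touching and pushing with the fingertips only: first push the plate gently to the right along its rails until it is fully home under the lips against the stop, then push the dial's pointer round clockwise exactly four clicks (one click is a minute) from where it stands, and last press the far end of the start rocker down until it snaps over. Be gentle with the glass plate and the machine, pinch and lift nothing, and leave the bottles, the jar and the test cassette standing where they are.

Things in the scene. Friction and masses are not known exactly. Their poses are not given: they have to be found in the camera images.
- rotator: Plate rotator: white bench machine 170 x 371 mm, fixed. Origin: centre of its underside, on the worktop; x to its back (away from the robot), y to its left end, z up. Left half: a deck 46 mm high and above it a platform with a black mat (top z = 62). Right half: console with a flat dark panel (top z = 62, y -209..-52): rocker at left, timer dial at right.
- plate_home (a point): Fixed point where the plate's origin lies when fully home: rotator frame x 0, y 56, z 62 mm, rotator's axes. Guide rails along y at x -70 and +70 mm (tops z = 72); open left end; a stop wall at the platform's right end, face at y = -30 mm, top z = 78, bears two lips 34 mm wide reaching 11 mm over the plate's edge, undersides at z = 75 mm.
- plate: Loose reaction plate 172 x 136 x 10 mm, black bars over glass, 0.2 to 0.45 kg, flat on 4 mm feet on the platform between the rails (2 mm play each side). Origin: centre of its underside; its long x points to the rotator's +y. It starts 18 to 34 mm short of home, towards the open left end, and slides along the rotator's -y under the lips to the stop. Sliding takes 1 to 4 N.
- plate_edge (a point): Middle of the plate's upright left edge face (136 mm long), 86 mm along the plate's x from its origin, 7 mm above its underside; the face spans z = 66 to 72 mm. At home it lies at rotator y = 142 mm. In front of it the platform has a finger cut-out 80 mm wide (x -40..40), open to the left from y = 136 mm, over the 46 mm high deck (to y = 157): fingertips fit in there. Beside it two arms reach to y = 176 mm.
- dial_axis (a point): Point on the upright axis of the timer dial, on the panel (rotator frame x -30, y -152, z 62 mm; rotator's axes). Dial: a round aluminium skirt 80 mm across and 9 mm high; on it a black bar pointer, 11 mm wide, from 9 to 29 mm above the panel, reaching 39 mm out from the axis, and 7 mm behind it; a boss 18 mm across on the axis, as high.
- dial_tip (a point): Point in the dial's bar pointer, 36 mm out from the dial axis and 19 mm above the panel; its x axis points outward along the pointer. The pointer has a white line to its tip.
- timer_dial (a joint): Dial angle, rad, growing clockwise seen from above; nine click stops 0.349 (20 degrees) apart from 0 to 2.793, each with a white tick (1st, 5th, 9th longer). At 0 the pointer points 80 degrees left of the rotator's x, at 1.396 along x. It starts in one of the first four. Leaving a stop takes about 0.1 N m (3 to 5 N near the tip); past half-way it snaps on into the next and stays.
- start_end (a point): Where to press: upper face of the start rocker's far (back) end, 18 mm from its pivot, marked by a small white bar. Grey rocker 52 x 27 mm, long along the rotator's x, in a black bezel 66 mm high; pivot at rotator x -20, y -74, z 65 mm. At the start this end stands up (z about 75 mm), the near one is down.
- start_switch (a joint): Tilt of the start rocker, rad: 0 = off (near end down), 0.30 = on (far end down, start_end about 5 mm lower). Pressing start_end with about 6 N makes it snap over past its middle; it stays on either side.
- serum_a: Bystander: one of three small white dropper bottles with red caps, 24 mm wide, about 60 mm high, standing loose in front of the rotator. Origin: centre of its underside.
- serum_b: Bystander: one of three small white dropper bottles with red caps, 24 mm wide, about 60 mm high, standing loose in front of the rotator. Origin: centre of its underside.
- serum_c: Bystander: one of three small white dropper bottles with red caps, 24 mm wide, about 60 mm high, standing loose in front of the rotator. Origin: centre of its underside.
- dropper: Bystander: slim dropper bottle with a black rubber bulb, 22 mm wide, 77 mm high, standing loose beside the rotator's right end. Origin: centre of its underside.
- jar: Bystander: screw-lid specimen jar, 65 mm wide, 78 mm high, loose on the worktop. Origin: centre of its underside.
- cassette: Bystander: flat white test cassette, 21 x 70 x 5 mm, loose on the worktop. Origin: centre of its underside.

How it is judged:
On the way, in this order (a step that is already met when the one before it is completed fails the run):
1. the plate is pushed fully home under the lips against the stop (y of plate in the frame of plate_home between -0.004 and 0.003 m and x of plate in the frame of plate_home between -0.006 and 0.006 m and z of plate in the frame of plate_home between -0.003 and 0.003 m and angle between the x axis of plate and the y axis of rotator, either way round below 0.04 rad), for 0.2 s.
2. the timer dial stands exactly four clicks clockwise of where it started (distance of dial_tip from where it was at the start of the episode between 0.0423 and 0.05 m and value of joint timer_dial above 1.22173 rad), for 0.3 s.
3. the start rocker is over to its far end (value of joint start_switch above 0.24 rad), for 0.2 s.
At the end, for the whole second after the job is handed in: The plate lies flat and at rest within 3 mm of fully home against the stop and square to it; the dial rests four clicks (80 degrees, within 0.4 click) clockwise of where it stood at the start; the start rocker is fully over to its far end (all of step 1 and all of step 2 and value of joint start_switch above 0.24 rad and velocity of joint timer_dial between -0.05 and 0.05 rad/s and linear speed of plate below 0.01 m/s); the robot touches nothing.
It fails at once if the plate was lifted or tipped (z of plate in the frame of plate_home above 0.008 m or angle between plate's own z axis and vertical above 0.1 rad).
It fails at once if the machine, its dial or its switch was pinched or forced (over 40 N between fingers and machine) (contact force between the fingers and rotator above 40 N).
It fails at once if the glass plate was slammed or forced (over 60 N between fingers and plate) (contact force between the fingers and plate above 60 N).
It fails at once if a bottle, the jar or the test cassette was moved, lifted or knocked over (distance of any of serum_a, serum_b, serum_c, dropper, jar, cassette from where it was at the start of the episode above 0.02 m or angle between any of serum_a, serum_b, serum_c, dropper, jar, cassette's own z axis and vertical above 0.4 rad).
It also fails if it takes over 48 s, if anything falls off the work surface, if the arm or the gripper's body presses on something with over 40 N, if the wrist force passes 120 N, or if a joint passes its speed limit or range.

## Working session

There is one attempt and no reset: what is moved stays moved. The work goes in short steps, Python scripts to look and compute and a tool call to move; the robot and the scene stay as the last step left them, time stands still between calls to the robot, and variables do not carry over. Pictures are saved under pics/ and viewed, and the job is handed in when it is done.

Besides the shell and the picture viewer there is one more tool, called after "Emit:" as a command line: name --argument value ..., lists and objects as JSON in quotes. apply_moves: Moves the arm, as the interface text tells. Its arguments: {"type":"object","properties":{"motion":{"type":"array"},"squeeze":{"type":"number"}},"required":["motion"]}

```bash
mkdir -p pics; python3 - <<'E'
from workcell import state,camera,calibration
import cv2,numpy as np
s=state()
for k in s: print(k,np.round(s[k],4).tolist())
for n in ['side','top','wrist']:
    im=camera(n); cv2.imwrite(f'pics/{n}0.png',im[:,:,::-1]); c=calibration(n); print(n,{k:np.round(v,4).tolist() for k,v in c.items()})
E
```

```text
time_s 0.0
qpos [1.2284, 0.4915, 1.5595, -0.0, 1.0917, -0.1056]
joint_velocities [-0.0024, -0.0006, 0.0006, -0.0003, -0.0003, -0.0003]
joint_efforts [-0.0004, -61.264, -25.8185, 0.0692, 0.0483, -0.0001]
ee_pos [0.1465, 0.6073, 0.2141]
tool_rot [[0.2346, 0.9721, -0.0004], [0.9721, -0.2346, -0.001], [-0.0011, -0.0001, -1.0]]
ft_force [-0.3962, 0.1137, -0.5512]
torque [0.04, -0.0099, -0.0625]
finger_gap 0.0949
side {'fovy': 49.5646, 'cx': 281.077, 'cy': 202.568, 'T': [[0.2536, -0.6859, 0.6821, -0.2564], [-0.9673, -0.1724, 0.1863, -0.0775], [-0.0102, -0.707, -0.7072, 0.8171], [0.0, 0.0, 0.0, 1.0]]}
top {'fovy': 43.3811, 'cx': 282.9586, 'cy': 214.5312, 'T': [[-0.0197, -0.9961, 0.0857, 0.3523], [-0.9998, 0.0199, 0.0007, 0.1031], [-0.0024, -0.0856, -0.9963, 1.2359], [0.0, 0.0, 0.0, 1.0]]}
wrist {'fovy': 64.1219, 'cx': 280.2105, 'cy': 215.703, 'tool_from_camera': [[1.0, 0.0, 0.0005, 0.0013], [-0.0001, 0.9699, 0.2436, -0.0682], [-0.0004, -0.2436, 0.9699, -0.1705], [0.0, 0.0, 0.0, 1.0]]}
```

View pics/top0.png

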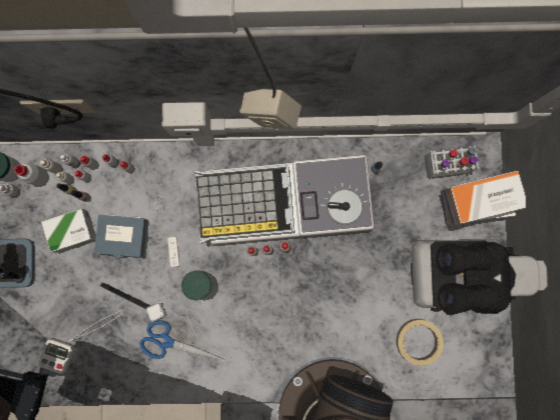

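View pics/side0.png

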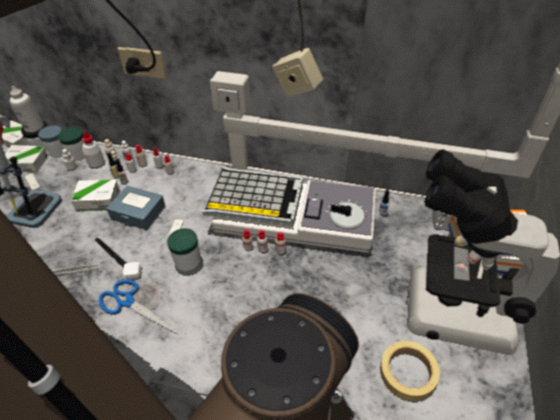

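View pics/wrist0.png

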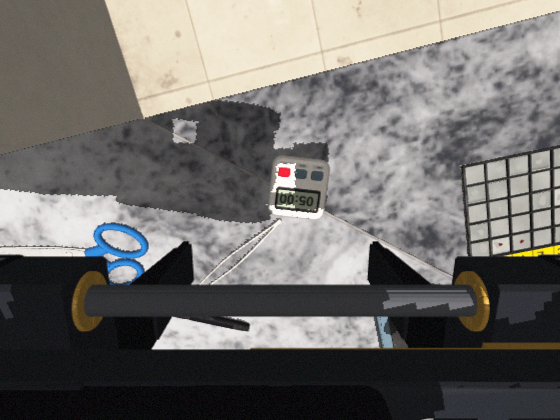

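The top view shows the rotator at columns 197–373, rows 157–243. The three serum bottles stand in front of it, the dropper is at (378,168), the jar at (197,285) and the cassette at (173,252). I'll zoom in on the rotator.

```bash
python3 - <<'E'
import cv2
im=cv2.imread('pics/top0.png')[145:260,185:390]
cv2.imwrite('pics/top0z.png',cv2.resize(im,None,fx=3.9,fy=3.9,interpolation=cv2.INTER_CUBIC))
im=cv2.imread('pics/side0.png')[160:260,195:395]
cv2.imwrite('pics/side0z.png',cv2.resize(im,None,fx=4,fy=4,interpolation=cv2.INTER_CUBIC))
E
```

```text
(no output)
```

View pics/top0z.png

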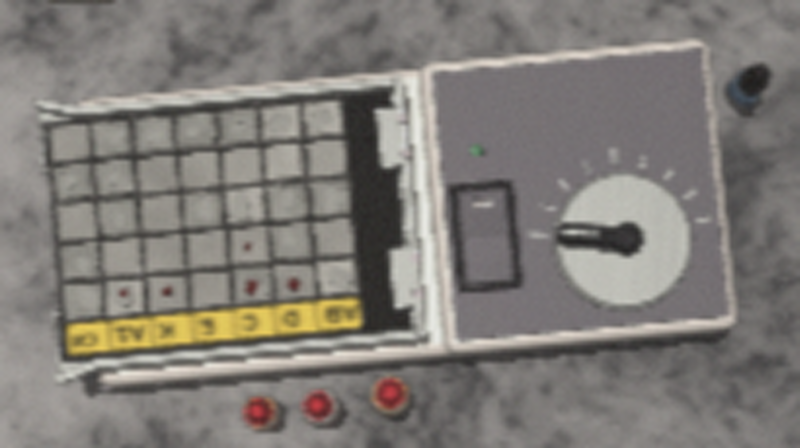

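View pics/side0z.png

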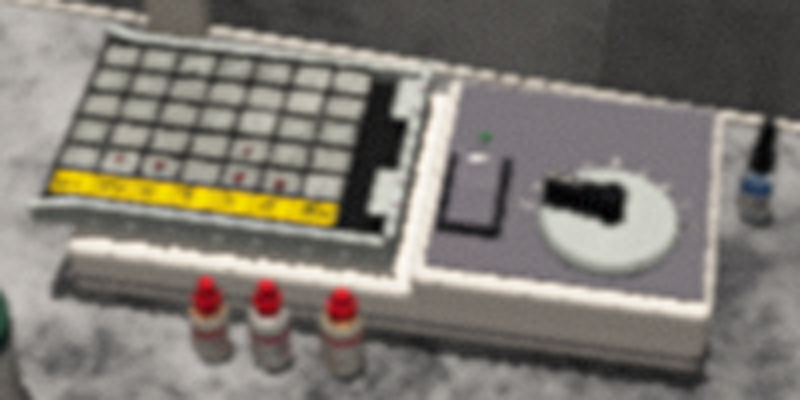

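```bash
cat > h.py <<'E'
import numpy as np,cv2
from workcell import calibration,state
def ray(name,uv,toolpose=None):
    c=calibration(name); f=210/np.tan(np.radians(c['fovy'])/2)
    T=c['T'] if 'T' in c else toolpose@c['tool_from_camera']
    uv=np.atleast_2d(uv).astype(float)
    d=np.c_[(uv[:,0]-c['cx'])/f,(uv[:,1]-c['cy'])/f,np.ones(len(uv))]@T[:3,:3].T
    return T[:3,3],d
def onz(name,uv,z,tp=None):
    o,d=ray(name,uv,tp); return o+d*((z-o[2])/d[:,2])[:,None]
def proj(name,P,tp=None):
    c=calibration(name); f=210/np.tan(np.radians(c['fovy'])/2)
    T=c['T'] if 'T' in c else tp@c['tool_from_camera']
    q=(np.atleast_2d(P)-T[:3,3])@T[:3,:3]
    return np.c_[q[:,0]/q[:,2]*f+c['cx'],q[:,1]/q[:,2]*f+c['cy']]
def tp():
    s=state(); T=np.eye(4);T[:3,:3]=s['tool_rot'];T[:3,3]=s['ee_pos'];return T
E
python3 - <<'E'
from h import *
o=np.array([185,145]);k=3.9
z=lambda x,y:(np.array([x,y])+.5)/k+o-.5
P=lambda x,y,h:onz('top',z(x,y),h)[0]
# panel outer corners z .062
for n,p in dict(TL=(430,65),TR=(705,42),BR=(735,320),BL=(450,347)).items(): print(n,P(*p,.062).round(4))
d=P(625,240,.071);t=P(562,234,.091);print('dial',d,'tip',t)
b=P(486,235,.066);print('bezel',b)
E
```

```text
TL [0.5729 0.0747 0.062 ]
TR [ 0.5832 -0.0844  0.062 ]
BR [ 0.4221 -0.0962  0.062 ]
BL [0.4099 0.0668 0.062 ]
dial [ 0.46832164 -0.03376009  0.071     ] tip [0.47040176 0.00368208 0.091     ]
bezel [0.47327383 0.04491547 0.066     ]
```

Emit:
apply_moves --motion '[{"translation": [-3.8,4.9,0],"angular": [0,0,-0.03],"fingers": 0.38},{"translation": [-7.6,9.9,0],"angular": [0,0,-0.06],"fingers": 0.38},{"translation": [-11.4,14.8,0],"angular": [0,0,-0.09],"fingers": 0.38},{"translation": [-15.2,19.7,0],"angular": [0,0,-0.12],"fingers": 0.38},{"translation": [-19,24.7,0],"angular": [0,0,-0.15],"fingers": 0.38},{"translation": [-22.7,29.6,0],"angular": [0,0,-0.18],"fingers": 0.38},{"translation": [-26.5,34.6,0],"angular": [0,0,-0.21],"fingers": 0.38},{"translation": [-30.3,39.5,0],"angular": [0,0,-0.24],"fingers": 0.38},{"translation": [-34.1,44.4,0],"angular": [0,0,-0.27],"fingers": 0.38},{"translation": [-37.9,49.4,0],"angular": [0,0,-0.3],"fingers": 0.38},{"translation": [-37.9,49.4,0],"angular": [0,0,-0.3],"fingers": 0.38},{"translation": [-37.9,49.4,0],"angular": [0,0,-0.3],"fingers": 0.38},{"translation": [-37.9,49.4,0],"angular": [0,0,-0.3],"fingers": 0.38}]'

```text
time_s: 1.78
ee_pos: [0.5371, 0.1242, 0.2145]
tool_rot: [[-0.065, 0.998, -0.0], [0.998, 0.065, -0.001], [-0.001, -0.001, -1.0]]
ft_force: [0.2, 0.2, -0.3]
finger_gap: 0.0361
```

```bash
python3 - <<'E'
from h import *
from workcell import camera
s=state()
for k in ['time_s','qpos','ee_pos','tool_rot','ft_force','finger_gap']: print(k,np.round(s[k],4).tolist())
np.save('tp1.npy',tp())
im=camera('wrist'); cv2.imwrite('pics/w1.png',im[:,:,::-1])
cv2.imwrite('pics/w1b.png',cv2.resize(im[:,:,::-1],(800,600),interpolation=cv2.INTER_CUBIC))
E
```

```text
time_s 1.775
qpos [0.1077, 0.3867, 1.7408, -0.0008, 1.0147, -1.5273]
ee_pos [0.5371, 0.1242, 0.2145]
tool_rot [[-0.0645, 0.9979, -0.0005], [0.9979, 0.0645, -0.0007], [-0.0007, -0.0005, -1.0]]
ft_force [0.216, 0.2365, -0.3379]
finger_gap 0.0361
```

View pics/w1b.png

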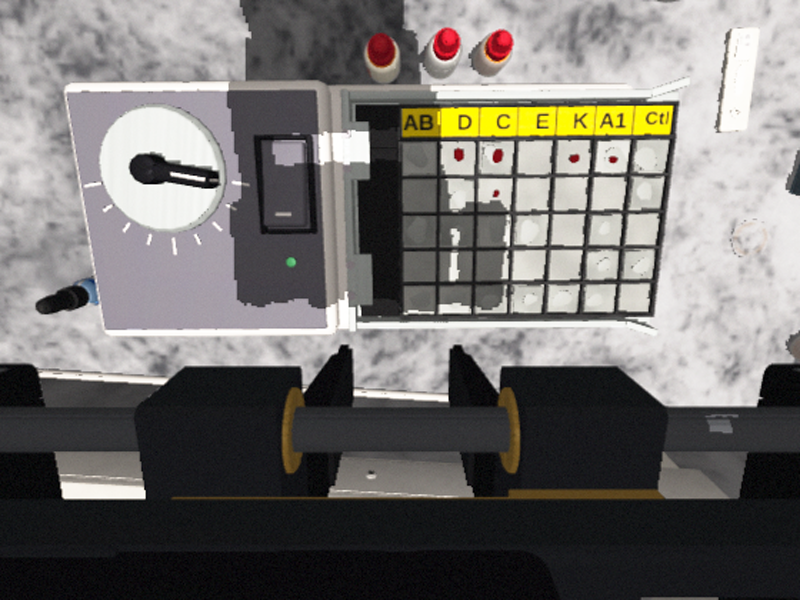

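The wrist view at 800 px wide shows the dial skirt centred near (161,168), with its pointer at the first long tick. It also shows the rocker bezel at about (260–317, 135–233), the plate's left edge from (679,102) to (655,317), and bottles A, B and C clear in front. Next I'll compute the positions.

```bash
python3 - <<'E'
from h import *
T=np.load('tp1.npy')
im=cv2.imread('pics/w1.png'); 
# dial skirt
sub=im[60:175,60:165]; g=cv2.cvtColor(sub,cv2.COLOR_BGR2GRAY); m=(g>195).astype(np.uint8)
m=cv2.morphologyEx(m,cv2.MORPH_OPEN,np.ones((3,3),np.uint8))
cs,_=cv2.findContours(m,cv2.RETR_EXTERNAL,cv2.CHAIN_APPROX_NONE)
for c in cs:
    if 2000<cv2.contourArea(c): 
        h=cv2.convexHull(c); print(cv2.contourArea(h),cv2.fitEllipse(h), cv2.boundingRect(c))
k=560/800
Z=lambda x,y:((np.array([x,y])+.5)*k-.5)
P=lambda x,y,h:onz('wrist',Z(x,y),h,T)[0].round(4)
for n,p in dict(TLfar=(335,332),BRn=(66,86),Nl=(322,83),FR=(103,331)).items(): print(n,P(*p,.062))
print('dialc',P(161,168,.071),'tip',P(218,184,.091),'axis top',P(150,168,.091))
bz=[P(*p,.066) for p in [(257,136),(308,135),(317,234),(264,234)]];print('bezel',bz,np.mean(bz,0))
print('bar',P(283,214,.074))
print('plate edge near',P(679,102,.072),'far',P(655,317,.072),'plate right edge',P(402,105,.072),P(402,318,.072))
print('lips',P(369,131,.078),P(372,255,.078))
print('arms',P(688,80,.072),P(658,330,.072))
print('bottles',P(381,43,.055),P(447,38,.055),P(499,41,.055))
E
```

```text
5537.0 ((51.10930633544922, 57.48969268798828), (79.07889556884766, 90.16332244873047), 142.26707458496094) (10, 15, 83, 86)
TLfar [0.5703 0.0814 0.062 ]
BRn [ 0.4212 -0.0908  0.062 ]
Nl [0.4092 0.0683 0.062 ]
FR [ 0.5802 -0.0815  0.062 ]
dialc [ 0.4668 -0.0302  0.071 ] tip [0.474  0.0127 0.091 ] axis top [ 0.4674 -0.027   0.091 ]
bezel [array([0.4434, 0.0288, 0.066 ]), array([0.4407, 0.0609, 0.066 ]), array([0.5022, 0.0679, 0.066 ]), array([0.5045, 0.033 , 0.066 ])] [0.4727  0.04765 0.066  ]
bar [0.4901 0.0473 0.074 ]
plate edge near [0.4077 0.2868 0.072 ] far [0.5426 0.2985 0.072 ] plate right edge [0.4203 0.1188 0.072 ] [0.5544 0.1276 0.072 ]
lips [0.4371 0.0999 0.078 ] [0.5121 0.1055 0.078 ]
arms [0.3951 0.2897 0.072 ] [0.5516 0.3023 0.072 ]
bottles [0.3825 0.1033 0.055 ] [0.377  0.1441 0.055 ] [0.3766 0.1766 0.055 ]
```

```bash
python3 - <<'E'
from h import *
for a,b in [((185,127),(231,112)),((270,120),(298,92))]:
    o1,d1=ray('top',a);o2,d2=ray('side',b);d1=d1[0];d2=d2[0]
    t=np.linalg.lstsq(np.c_[d1,-d2],o2-o1,rcond=None)[0];p,q=o1+t[0]*d1,o2+t[1]*d2
    print(p.round(3),q.round(3))
E
```

```text
[0.625 0.299 0.186] [0.628 0.288 0.185]
[0.612 0.124 0.274] [0.614 0.117 0.274]
```

Emit:
apply_moves --motion '[{"translation": [4,-1,0],"angular": [0,0,0],"fingers": 0.38},{"translation": [8,-2,0],"angular": [0,0,0],"fingers": 0.38},{"translation": [12,-3,0],"angular": [0,0,0.17],"fingers": 0.38},{"translation": [16,-4,0],"angular": [0,0,0.34],"fingers": 0.38},{"translation": [19.9,-5,0],"angular": [0,0,0.51],"fingers": 0.38},{"translation": [19.9,-5,0],"angular": [0,0,0.68],"fingers": 0.38},{"translation": [19.9,-5,0],"angular": [0,0,0.85],"fingers": 0.38},{"translation": [19.9,-5,0],"angular": [0,0,1.02],"fingers": 0.38},{"translation": [19.9,-5,0],"angular": [0,0,1.19],"fingers": 0.38},{"translation": [19.9,-5,2],"angular": [0,0,1.36],"fingers": 0.38},{"translation": [19.9,-5,4],"angular": [0,0,1.5],"fingers": 0.38},{"translation": [19.9,-5,7],"angular": [0,0,1.567],"fingers": 0.38},{"translation": [19.9,-5,10],"angular": [0,0,1.567],"fingers": 0.38},{"translation": [19.9,-5,11],"angular": [0,0,1.567],"fingers": 0.38},{"translation": [19.9,-5,11],"angular": [0,0,1.567],"fingers": 0.38}]'

```text
time_s: 3.7
ee_pos: [0.474, 0.3199, 0.1046]
tool_rot: [[0.998, 0.069, -0.001], [0.069, -0.998, -0.001], [-0.001, 0.001, -1.0]]
ft_force: [0.5, -0.1, -1.0]
finger_gap: 0.0362
```

```bash
python3 - <<'E'
from h import *
from workcell import camera
s=state()
for k in ['time_s','qpos','ee_pos','tool_rot','ft_force','finger_gap']: print(k,np.round(s[k],4).tolist())
np.save('tp2.npy',tp())
im=camera('wrist'); cv2.imwrite('pics/w2.png',cv2.resize(im[:,:,::-1],(800,600),interpolation=cv2.INTER_CUBIC))
E
```

```text
time_s 3.7
qpos [0.4785, 0.5508, 1.802, -0.0006, 0.7898, 0.4094]
ee_pos [0.474, 0.3199, 0.1046]
tool_rot [[0.9976, 0.0695, -0.0007], [0.0695, -0.9976, -0.0009], [-0.0007, 0.0008, -1.0]]
ft_force [0.5262, -0.1397, -1.0246]
finger_gap 0.0362
```

View pics/w2.png

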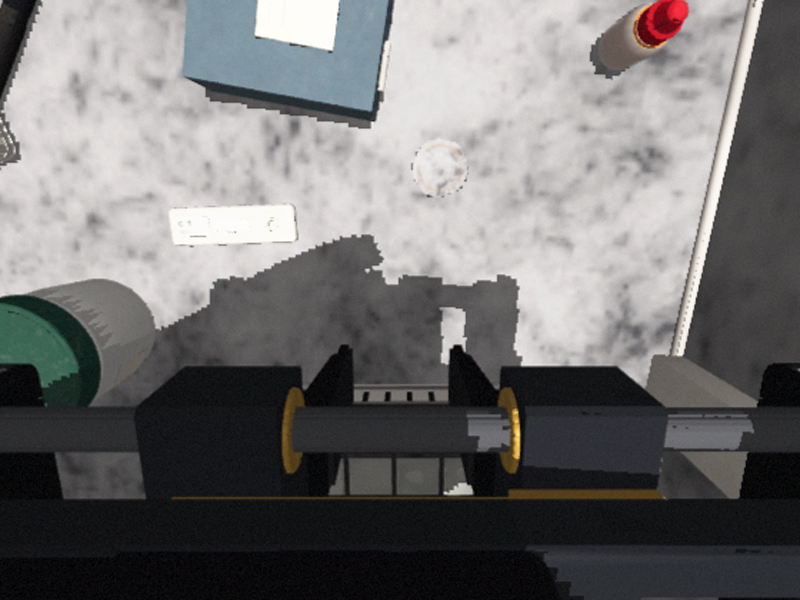

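The path down is clear: the fingers straddle the plate's centreline outside the open left end. The jar, cassette and glass disc are well off to the side.

Emit:
apply_moves --motion '[{"translation": [0,0,2.5],"angular": [0,0,0],"fingers": 0.38},{"translation": [0,0,4.65],"angular": [0,0,0],"fingers": 0.38},{"translation": [0,0,4.65],"angular": [0,0,0],"fingers": 0.38},{"translation": [0,0.6,4.65],"angular": [0,0,0],"fingers": 0.38},{"translation": [0,1.0,4.65],"angular": [0,0,0],"fingers": 0.38},{"translation": [0,1.2,4.65],"angular": [0,0,0],"fingers": 0.38},{"translation": [0,1.4,4.65],"angular": [0,0,0],"fingers": 0.38},{"translation": [0,1.6,4.65],"angular": [0,0,0],"fingers": 0.38},{"translation": [0,1.8,4.65],"angular": [0,0,0],"fingers": 0.38},{"translation": [0,2.0,4.65],"angular": [0,0,0],"fingers": 0.38},{"translation": [0,2.2,4.65],"angular": [0,0,0],"fingers": 0.38}]'

```text
time_s: 5.12
ee_pos: [0.476, 0.298, 0.0588]
tool_rot: [[0.998, 0.069, 0.0], [0.069, -0.998, -0.0], [0.0, 0.0, -1.0]]
ft_force: [0.0, 2.0, 0.7]
finger_gap: 0.0361
```

```bash
python3 - <<'E'
from h import *
from workcell import camera
s=state(); np.save('tp3.npy',tp())
print(np.round(s['ee_pos'],4),np.round(s['ft_force'],2))
im=camera('wrist'); cv2.imwrite('pics/w3.png',cv2.resize(im[:,:,::-1],(800,600),interpolation=cv2.INTER_CUBIC))
im=camera('top')[145:260,185:390]
cv2.imwrite('pics/t3.png',cv2.resize(im[:,:,::-1],None,fx=3.9,fy=3.9,interpolation=cv2.INTER_CUBIC))
E
```

```text
[0.476  0.298  0.0588] [0.03 2.02 0.69]
```

View pics/w3.png

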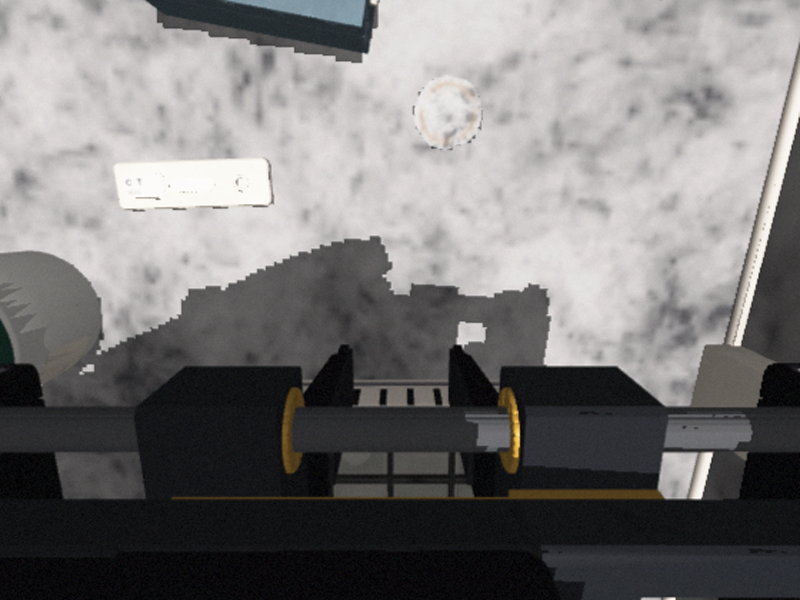

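View pics/t3.png

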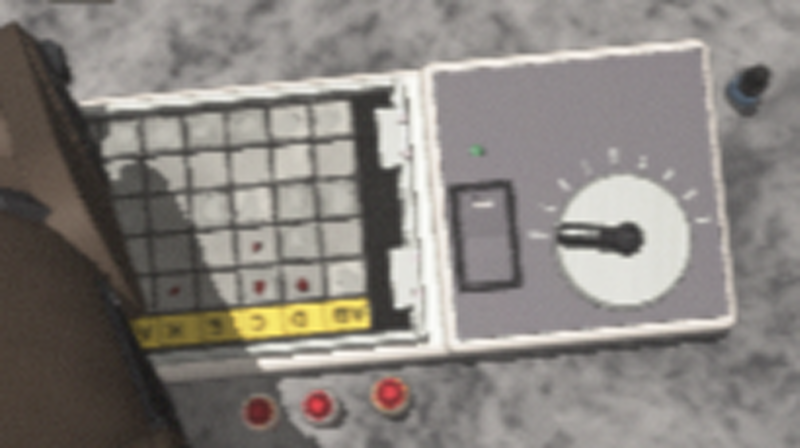

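Contact made at about 2 N and the plate is sliding: the "AB" cell has moved about 10 zoomed px, or 5 mm. The plate is square in its rails. Next I'll push 2 cm further.

Emit:
apply_moves --motion '[{"translation": [0,0.2,0],"angular": [0,0,0],"fingers": 0.38},{"translation": [0,0.4,0],"angular": [0,0,0],"fingers": 0.38},{"translation": [0,0.6,0],"angular": [0,0,0],"fingers": 0.38},{"translation": [0,0.8,0],"angular": [0,0,0],"fingers": 0.38},{"translation": [0,1.0,0],"angular": [0,0,0],"fingers": 0.38},{"translation": [0,1.2,0],"angular": [0,0,0],"fingers": 0.38},{"translation": [0,1.4,0],"angular": [0,0,0],"fingers": 0.38},{"translation": [0,1.6,0],"angular": [0,0,0],"fingers": 0.38},{"translation": [0,1.8,0],"angular": [0,0,0],"fingers": 0.38},{"translation": [0,2.0,0],"angular": [0,0,0],"fingers": 0.38}]'

```text
time_s: 6.48
ee_pos: [0.4773, 0.2777, 0.0587]
tool_rot: [[0.998, 0.069, 0.0], [0.069, -0.998, -0.0], [0.0, 0.0, -1.0]]
ft_force: [0.1, 1.8, 0.0]
finger_gap: 0.0361
```

Emit:
apply_moves --motion '[{"translation": [0,0.1,0],"angular": [0,0,0],"fingers": 0.38},{"translation": [0,0.2,0],"angular": [0,0,0],"fingers": 0.38}]'

```text
time_s: 6.72
ee_pos: [0.4775, 0.2757, 0.0588]
tool_rot: [[0.998, 0.069, 0.0], [0.069, -0.998, -0.0], [0.0, 0.0, -1.0]]
ft_force: [-0.8, 1.9, -0.4]
finger_gap: 0.0363
```

Emit:
apply_moves --motion '[{"translation": [0,0.1,0],"angular": [0,0,0],"fingers": 0.38}]'

```text
time_s: 6.85
ee_pos: [0.4775, 0.2746, 0.0587]
tool_rot: [[0.998, 0.069, 0.0], [0.069, -0.998, -0.0], [0.0, 0.0, -1.0]]
ft_force: [0.0, 1.9, 0.2]
finger_gap: 0.036
```

Emit:
apply_moves --motion '[{"translation": [0,0.1,0],"angular": [0,0,0],"fingers": 0.38}]'

```text
time_s: 6.98
ee_pos: [0.4776, 0.2738, 0.0587]
tool_rot: [[0.998, 0.069, 0.0], [0.069, -0.998, -0.0], [0.0, 0.0, -1.0]]
ft_force: [-2.7, 7.7, 0.1]
finger_gap: 0.0359
```

Emit:
apply_moves --motion '[{"translation": [0,0.06,0],"angular": [0,0,0],"fingers": 0.38}]'

```text
time_s: 7.1
ee_pos: [0.4775, 0.2737, 0.0588]
tool_rot: [[0.998, 0.069, 0.0], [0.069, -0.998, 0.001], [0.0, -0.001, -1.0]]
ft_force: [-1.7, 9.5, -0.5]
finger_gap: 0.0364
```

Emit:
apply_moves --motion '[{"translation": [0,0.06,0],"angular": [0,0,0],"fingers": 0.38},{"translation": [0,0.06,0],"angular": [0,0,0],"fingers": 0.38}]'

```text
time_s: 7.35
ee_pos: [0.4774, 0.2737, 0.0588]
tool_rot: [[0.998, 0.069, 0.0], [0.069, -0.998, 0.002], [0.001, -0.002, -1.0]]
ft_force: [-3.2, 6.6, -0.6]
finger_gap: 0.0361
```

```bash
python3 - <<'E'
from h import *
from workcell import camera
s=state()
print(np.round(s['ee_pos'],4),np.round(s['ft_force'],2))
im=camera('top')[145:260,185:390]
cv2.imwrite('pics/t4.png',cv2.resize(im[:,:,::-1],None,fx=3.9,fy=3.9,interpolation=cv2.INTER_CUBIC))
E
```

```text
[0.4774 0.2737 0.0588] [-3.18  6.63 -0.6 ]
```

View pics/t4.png

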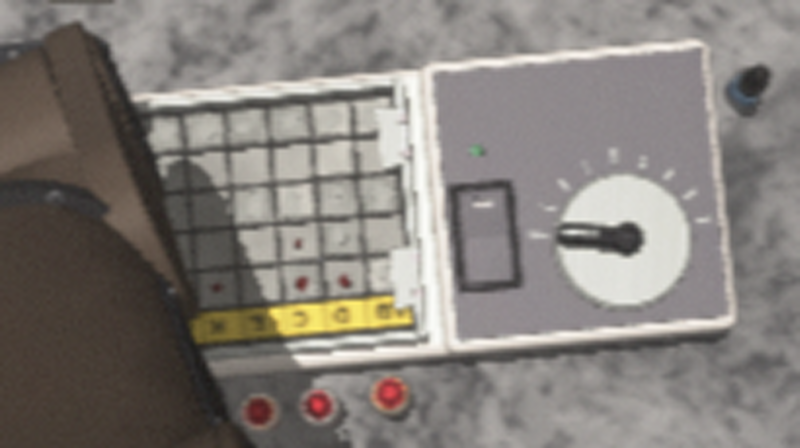

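The plate is home: the gap at the stop is gone, both lips cover its edge, and the force rose to 9.5 N with no further travel. Next I'll back off, lift, close the fingers and go behind the dial pointer.

Emit:
apply_moves --motion '[{"translation": [0,-0.4,0],"angular": [0,0,0],"fingers": 0.38},{"translation": [0,-1.5,0],"angular": [0,0,0],"fingers": 0.38},{"translation": [0,-3,-1],"angular": [0,0,0],"fingers": 0.38},{"translation": [0,-3,-5],"angular": [0,0,0],"fingers": 0.2},{"translation": [0,-3,-9],"angular": [0,0,0],"fingers": 0},{"translation": [-0.5,0,-9],"angular": [0,0,-0.17],"fingers": 0},{"translation": [-1,4,-9],"angular": [0,0,-0.34],"fingers": 0},{"translation": [-2,8,-9],"angular": [0,0,-0.51],"fingers": 0},{"translation": [-3,12,-9],"angular": [0,0,-0.68],"fingers": 0},{"translation": [-3.8,16,-9],"angular": [0,0,-0.85],"fingers": 0},{"translation": [-4.5,20,-9],"angular": [0,0,-1.02],"fingers": 0},{"translation": [-5.1,24,-9],"angular": [0,0,-1.19],"fingers": 0},{"translation": [-5.1,27.2,-9],"angular": [0,0,-1.36],"fingers": 0},{"translation": [-5.1,27.2,-9],"angular": [0,0,-1.396],"fingers": 0},{"translation": [-5.1,27.2,-9],"angular": [0,0,-1.396],"fingers": 0},{"translation": [-5.1,27.2,-9],"angular": [0,0,-1.396],"fingers": 0}]'

```text
time_s: 9.4
ee_pos: [0.4452, -0.0003, 0.1485]
tool_rot: [[0.106, 0.994, 0.0], [0.994, -0.106, 0.002], [0.002, 0.0, -1.0]]
ft_force: [0.4, 1.0, 0.4]
finger_gap: 0.0003
```

```bash
python3 - <<'E'
from h import *
from workcell import camera
s=state(); np.save('tp5.npy',tp())
for k in ['time_s','qpos','ee_pos','tool_rot','ft_force','finger_gap']: print(k,np.round(s[k],4).tolist())
im=camera('wrist'); cv2.imwrite('pics/w5.png',cv2.resize(im[:,:,::-1],(800,600),interpolation=cv2.INTER_CUBIC))
im=camera('top')[145:260,185:390]
cv2.imwrite('pics/t5.png',cv2.resize(im[:,:,::-1],None,fx=3.9,fy=3.9,interpolation=cv2.INTER_CUBIC))
im=camera('side')[140:260,195:395]
cv2.imwrite('pics/s5.png',cv2.resize(im[:,:,::-1],None,fx=4,fy=4,interpolation=cv2.INTER_CUBIC))
E
```

```text
time_s 9.4
qpos [-0.1504, 0.3339, 2.0601, 0.0025, 0.7473, -1.6165]
ee_pos [0.4452, -0.0003, 0.1485]
tool_rot [[0.1063, 0.9943, 0.0005], [0.9943, -0.1063, 0.0017], [0.0017, 0.0003, -1.0]]
ft_force [0.3606, 1.0339, 0.3863]
finger_gap 0.0003
```

View pics/w5.png

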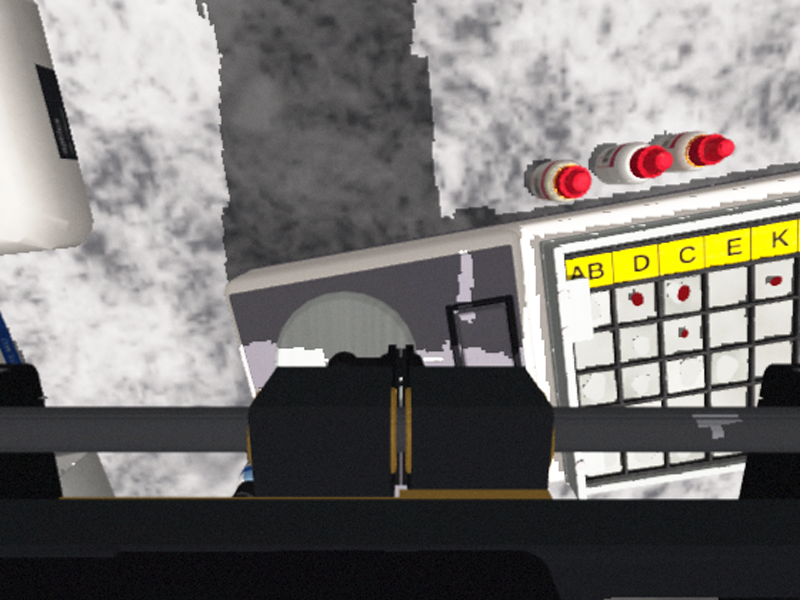

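View pics/t5.png

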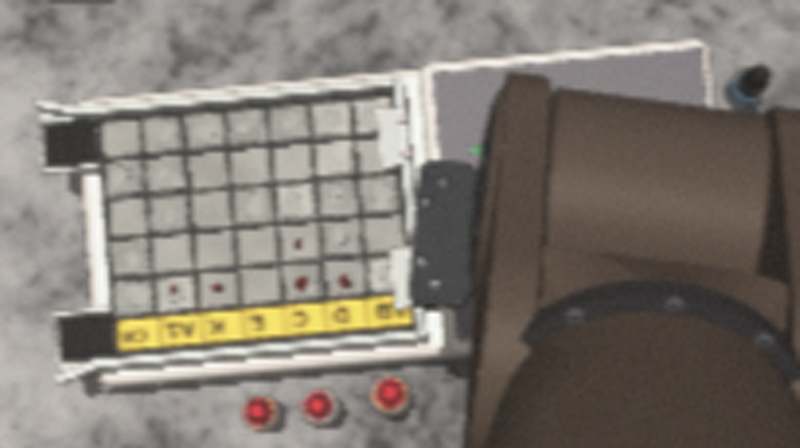

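View pics/s5.png

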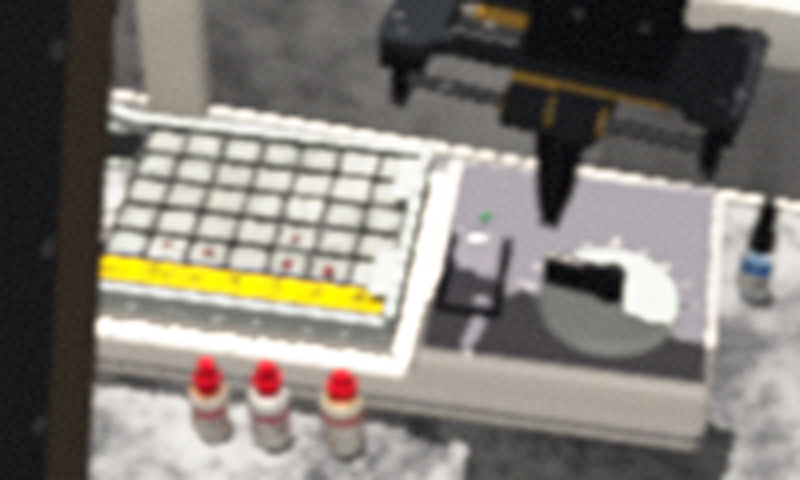

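Emit:
apply_moves --motion '[{"translation": [0,0,3],"angular": [0,0,0],"fingers": 0},{"translation": [0,0,6],"angular": [0,0,0],"fingers": 0},{"translation": [0,0,7.05],"angular": [0,0,0],"fingers": 0},{"translation": [0,0,7.05],"angular": [0,0,0],"fingers": 0},{"translation": [0,0.4,7.05],"angular": [0,0,0],"fingers": 0},{"translation": [0,0.7,7.05],"angular": [0,0,0],"fingers": 0},{"translation": [0,0.7,7.05],"angular": [0,0,0],"fingers": 0}]'

```text
time_s: 10.42
ee_pos: [0.4526, -0.0013, 0.0783]
tool_rot: [[0.106, 0.994, 0.001], [0.994, -0.106, 0.001], [0.002, 0.001, -1.0]]
ft_force: [0.3, 0.0, -0.5]
finger_gap: 0.0003
```

```bash
python3 - <<'E'
from h import *
from workcell import camera
s=state(); T=tp(); np.save('tp6.npy',T)
print(np.round(s['ee_pos'],4),np.round(s['ft_force'],2))
D=np.array([.4675,-.0317,0]); p=T[:3,:3].T@(D-T[:3,3]);print('D in tool',p[:2])
im=camera('side')[140:260,195:395]
cv2.imwrite('pics/s6.png',cv2.resize(im[:,:,::-1],None,fx=4,fy=4,interpolation=cv2.INTER_CUBIC))
E
```

```text
[ 0.4526 -0.0013  0.0783] [ 0.29  0.02 -0.5 ]
D in tool [-0.02877086  0.01790579]
```

View pics/s6.png

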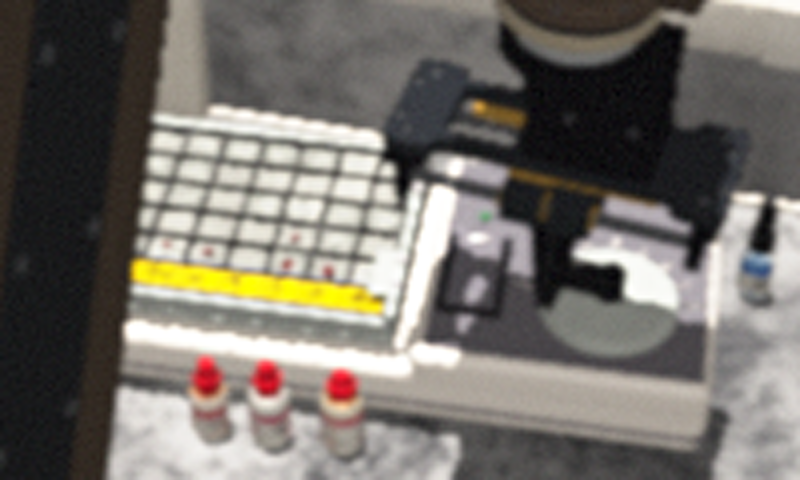

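```bash
python3 - <<'E'
import numpy as np
p=np.array([-2.88,1.79]);q=np.array([2.88,-1.55])
for a in range(0,84,4):
    r=np.radians(a);R=np.array([[np.cos(r),-np.sin(r)],[np.sin(r),np.cos(r)]])
    print(a,round(r,3),(p+R@q).round(2))
E
```

```text
0 0.0 [0.   0.24]
4 0.07 [0.1  0.44]
8 0.14 [0.19 0.66]
12 0.209 [0.26 0.87]
16 0.279 [0.32 1.09]
20 0.349 [0.36 1.32]
24 0.419 [0.38 1.55]
28 0.489 [0.39 1.77]
32 0.559 [0.38 2.  ]
36 0.628 [0.36 2.23]
40 0.698 [0.32 2.45]
44 0.768 [0.27 2.68]
48 0.838 [0.2  2.89]
52 0.908 [0.11 3.11]
56 0.977 [0.02 3.31]
60 1.047 [-0.1   3.51]
64 1.117 [-0.22  3.7 ]
68 1.187 [-0.36  3.88]
72 1.257 [-0.52  4.05]
76 1.326 [-0.68  4.21]
80 1.396 [-0.85  4.36]
```

Emit:
apply_moves --motion '[{"translation": [0,0.24,0],"angular": [0,0,0],"fingers": 0},{"translation": [0.1,0.44,0],"angular": [0,0,0.07],"fingers": 0},{"translation": [0.19,0.66,0],"angular": [0,0,0.14],"fingers": 0},{"translation": [0.26,0.87,0],"angular": [0,0,0.209],"fingers": 0},{"translation": [0.32,1.09,0],"angular": [0,0,0.279],"fingers": 0},{"translation": [0.36,1.32,0],"angular": [0,0,0.349],"fingers": 0},{"translation": [0.38,1.55,0],"angular": [0,0,0.419],"fingers": 0},{"translation": [0.39,1.77,0],"angular": [0,0,0.489],"fingers": 0},{"translation": [0.38,2.0,0],"angular": [0,0,0.559],"fingers": 0},{"translation": [0.36,2.23,0],"angular": [0,0,0.628],"fingers": 0},{"translation": [0.36,2.23,0],"angular": [0,0,0.628],"fingers": 0}]'

```text
time_s: 11.85
ee_pos: [0.4751, -0.0001, 0.0783]
tool_rot: [[0.669, 0.743, 0.001], [0.743, -0.669, 0.002], [0.002, -0.0, -1.0]]
ft_force: [0.1, 0.2, 0.2]
finger_gap: 0.0007
```

```bash
python3 - <<'E'
from h import *
from workcell import camera
s=state(); T=tp(); np.save('tp7.npy',T)
print(np.round(s['ee_pos'],4),np.round(s['ft_force'],2))
D=np.array([.4675,-.0317,0]); p=T[:3,:3].T@(D-T[:3,3]);print('D in tool',p[:2], 'x ang',np.degrees(np.arctan2(T[1,0],T[0,0])))
im=camera('side')[140:260,195:395]
cv2.imwrite('pics/s7.png',cv2.resize(im[:,:,::-1],None,fx=4,fy=4,interpolation=cv2.INTER_CUBIC))
im=camera('wrist'); cv2.imwrite('pics/w7.png',cv2.resize(im[:,:,::-1],(800,600),interpolation=cv2.INTER_CUBIC))
E
```

```text
[ 4.751e-01 -1.000e-04  7.830e-02] [0.07 0.22 0.21]
D in tool [-0.02871148  0.0155404 ] x ang 47.97959360600529
```

View pics/s7.png

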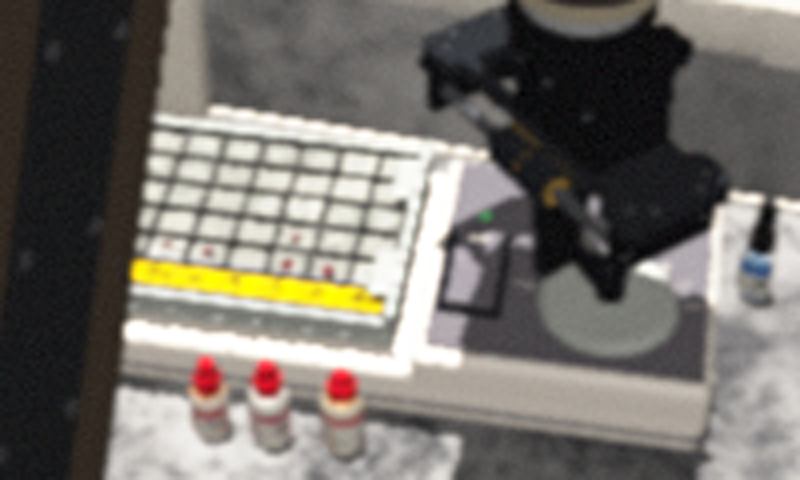

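View pics/w7.png

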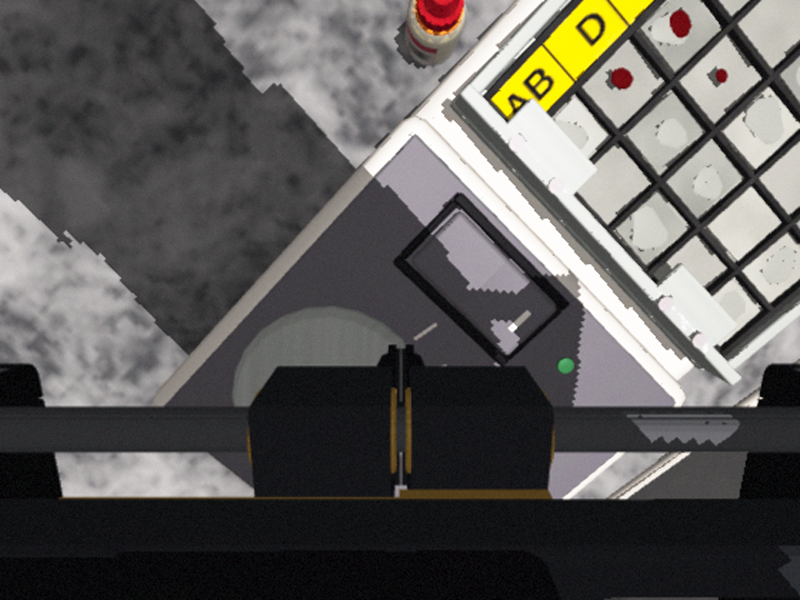

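No force at α=36°, which fits the pointer having snapped to click 2 just ahead of the finger. The pointer itself is hidden here. Continuing towards about 74°.

```bash
python3 - <<'E'
import numpy as np
p=np.array([-2.87,1.55])
for a in [4,8,12,16,20,24,28,32,36,38]:
    r=np.radians(a);R=np.array([[np.cos(r),-np.sin(r)],[np.sin(r),np.cos(r)]])
    print(a,round(r,3),(p-R@p).round(2))
E
```

```text
4 0.07 [0.1 0.2]
8 0.14 [0.19 0.41]
12 0.209 [0.26 0.63]
16 0.279 [0.32 0.85]
20 0.349 [0.36 1.08]
24 0.419 [0.38 1.3 ]
28 0.489 [0.39 1.53]
32 0.559 [0.39 1.76]
36 0.628 [0.36 1.98]
38 0.663 [0.35 2.1 ]
```

Emit:
apply_moves --motion '[{"translation": [0.1,0.2,0],"angular": [0,0,0.07],"fingers": 0},{"translation": [0.19,0.41,0],"angular": [0,0,0.14],"fingers": 0},{"translation": [0.26,0.63,0],"angular": [0,0,0.209],"fingers": 0},{"translation": [0.32,0.85,0],"angular": [0,0,0.279],"fingers": 0},{"translation": [0.36,1.08,0],"angular": [0,0,0.349],"fingers": 0},{"translation": [0.38,1.3,0],"angular": [0,0,0.419],"fingers": 0},{"translation": [0.39,1.53,0],"angular": [0,0,0.489],"fingers": 0}]'

```text
time_s: 12.82
ee_pos: [0.4884, -0.0066, 0.0783]
tool_rot: [[0.94, 0.341, -0.0], [0.341, -0.94, 0.003], [0.001, -0.003, -1.0]]
ft_force: [-2.9, 15.2, 3.9]
finger_gap: 0.0004
```

Emit:
apply_moves --motion '[{"translation": [0,0.23,0],"angular": [0,0,0.07],"fingers": 0}]'

```text
time_s: 12.95
ee_pos: [0.4892, -0.0083, 0.0783]
tool_rot: [[0.962, 0.274, 0.0], [0.274, -0.962, 0.003], [0.001, -0.003, -1.0]]
ft_force: [0.8, -0.4, 0.1]
finger_gap: 0.0004
```

```bash
python3 - <<'E'
from h import *
from workcell import camera
s=state(); T=tp(); np.save('tp8.npy',T)
print(np.round(s['ee_pos'],4),np.round(s['ft_force'],2))
D=np.array([.4675,-.0317,0]); p=T[:3,:3].T@(D-T[:3,3]);print('D in tool',p[:2], 'x ang',np.degrees(np.arctan2(T[1,0],T[0,0])))
im=camera('side')[140:260,195:395]
cv2.imwrite('pics/s8.png',cv2.resize(im[:,:,::-1],None,fx=4,fy=4,interpolation=cv2.INTER_CUBIC))
im=camera('wrist'); cv2.imwrite('pics/w8.png',cv2.resize(im[:,:,::-1],(800,600),interpolation=cv2.INTER_CUBIC))
E
```

```text
[ 0.4892 -0.0083  0.0783] [ 0.8  -0.41  0.06]
D in tool [-0.02732957  0.0167814 ] x ang 15.88001280938575
```

View pics/s8.png

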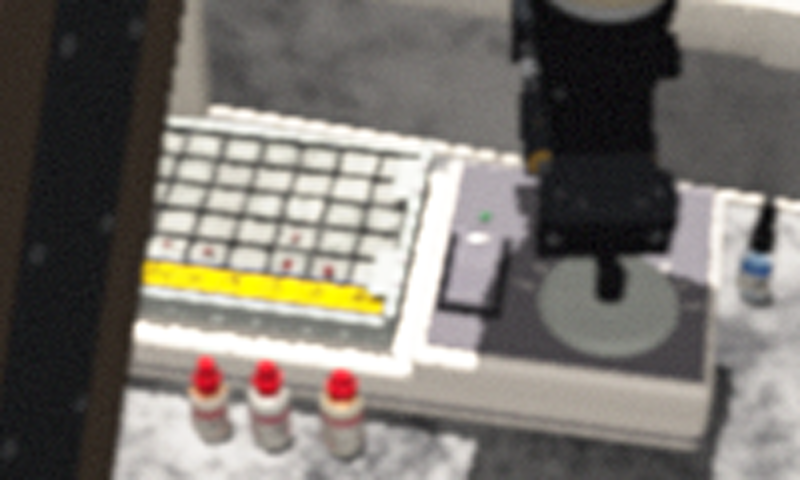

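View pics/w8.png

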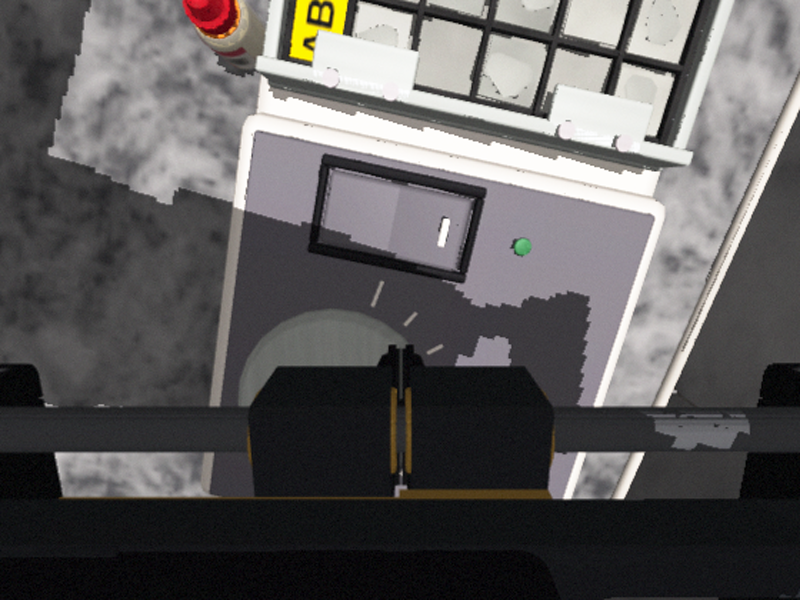

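The side view suggests the pointer has swung to nearly along x, but I can't tell click 3 from click 4. I'll back off, lift and look from above.

Emit:
apply_moves --motion '[{"translation": [0,-0.7,0],"angular": [0,0,0],"fingers": 0},{"translation": [0,-1.3,-0.5],"angular": [0,0,0],"fingers": 0},{"translation": [0,-1.3,-5],"angular": [0,0,0],"fingers": 0},{"translation": [0,-1.3,-10],"angular": [0,0,-0.17],"fingers": 0},{"translation": [0,-1.3,-10],"angular": [0,0,-0.34],"fingers": 0},{"translation": [0,-1.3,-10],"angular": [0,0,-0.51],"fingers": 0},{"translation": [0,-1.3,-10],"angular": [0,0,-0.68],"fingers": 0},{"translation": [0,-1.3,-10],"angular": [0,0,-0.85],"fingers": 0},{"translation": [0.5,-1.5,-10],"angular": [0,0,-1.02],"fingers": 0},{"translation": [2,-2,-10],"angular": [0,0,-1.19],"fingers": 0},{"translation": [4,-2.5,-10],"angular": [0,0,-1.36],"fingers": 0},{"translation": [5,-2.7,-10],"angular": [0,0,-1.36],"fingers": 0},{"translation": [5,-2.7,-10],"angular": [0,0,-1.36],"fingers": 0},{"translation": [5,-2.7,-10],"angular": [0,0,-1.36],"fingers": 0}]'

```text
time_s: 14.8
ee_pos: [0.5292, 0.0305, 0.1784]
tool_rot: [[-0.066, 0.998, -0.001], [0.998, 0.066, 0.003], [0.003, -0.0, -1.0]]
ft_force: [0.0, -1.0, 0.7]
finger_gap: 0.0007
```

```bash
python3 - <<'E'
from h import *
from workcell import camera
s=state(); T=tp(); np.save('tp9.npy',T)
print(np.round(s['ee_pos'],4),np.round(s['ft_force'],2))
im=camera('wrist'); cv2.imwrite('pics/w9.png',cv2.resize(im[:,:,::-1],(800,600),interpolation=cv2.INTER_CUBIC))
E
```

```text
[0.5292 0.0305 0.1784] [ 0.02 -0.98  0.66]
```

View pics/w9.png

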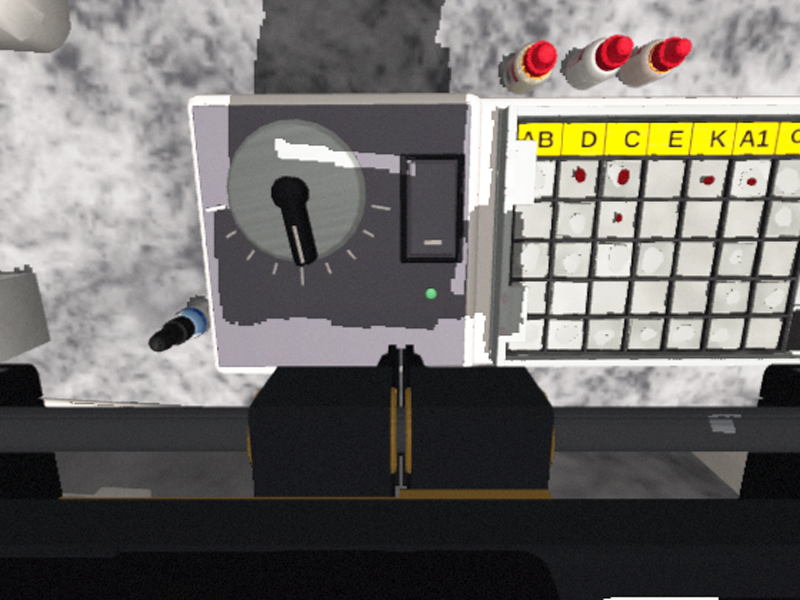

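```bash
python3 - <<'E'
from h import *
T=np.load('tp9.npy');k=.7
P=lambda x,y,h:onz('wrist',(np.array([x,y])+.5)*k-.5,h,T)[0]
a=P(290,190,.091);t=P(305,262,.091);l1,l2=P(294,229,.091),P(299,260,.091);print(a,t)
w=P(432,242,.074);bz=np.mean([P(*p,.066) for p in [(402,155),(463,155),(463,262),(402,262)]],0);print('bar',w,'bezel',bz)
for v in (t-a,l2-l1): print(np.degrees(np.arctan2(v[1],v[0])),np.linalg.norm(v))
t5=P(303,275,.062);D=P(297,190,.071);print(D,np.degrees(np.arctan2(*(t5-D)[[1,0]])))
for x,y in [(381,208),(328,268),(303,275),(275,268),(215,208)]:
    v=P(x,y,.062)-np.array([.4675,-.032,.062]);print(np.degrees(np.arctan2(v[1],v[0])).round(1),np.linalg.norm(v).round(4))
E
```

```text
[ 0.46618987 -0.02983403  0.091     ] [ 0.50356592 -0.02136877  0.091     ]
bar [0.49008443 0.04768835 0.074     ] bezel [0.47244649 0.04707936 0.066     ]
12.761558949413136 0.038322700807843335
9.970928733671315 0.01669743407734347
[ 0.46629282 -0.0302953   0.071     ] 2.7950147257048767
83.1 0.0495
23.7 0.0476
4.9 0.049
-15.7 0.0474
-75.5 0.0495
```

```bash
python3 - <<'E'
from h import *
from workcell import camera
print(state()['time_s']);im=camera('wrist');T=tp();np.save('tp10.npy',T)
z=im[75:205,150:280][:,:,::-1]; z=np.clip(z.astype(float)*1.6,0,255).astype(np.uint8)
cv2.imwrite('pics/w10.png',cv2.resize(z,(600,600),interpolation=cv2.INTER_NEAREST))
im=camera('top')[170:235,290:370]
cv2.imwrite('pics/t10.png',cv2.resize(im[:,:,::-1],None,fx=7,fy=7,interpolation=cv2.INTER_CUBIC))
E
```

```text
14.85
```

View pics/w10.png

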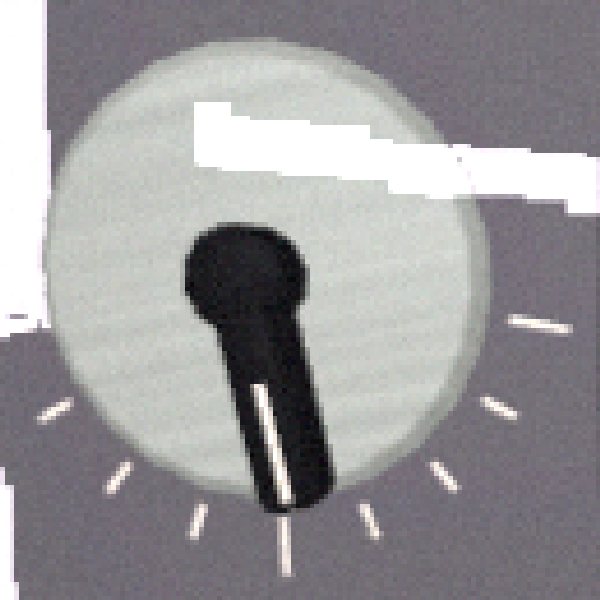

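View pics/t10.png

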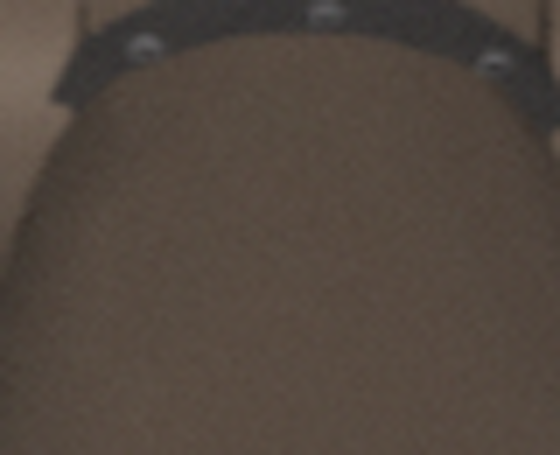

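```bash
python3 - <<'E'
from h import *
T=np.load('tp10.npy')
k=130/600
P=lambda x,y,h:onz('wrist',[150+(x+.5)*k-.5,75+(y+.5)*k-.5],h,T)[0]
ang=lambda v:np.degrees(np.arctan2(v[1],v[0])).round(1)
l1,l2=P(258,388,.091),P(287,500,.091);print('line',ang(l2-l1),l1,l2)
e1,e2=P(220,330,.091),P(262,505,.091);print('left edge',ang(e2-e1))
b=P(244,278,.091);print('boss',b,'to line end',ang(l2-b),np.linalg.norm(l2-b))
t1,t2=P(284,518,.0625),P(288,575,.0625);print('tick5',ang(t2-t1))
for q in [((510,320),(570,329)),((485,401),(516,415)),((434,464),(456,490)),((364,505),(377,537)),((203,507),(193,537)),((130,465),(110,490)),((72,402),(40,417))]:
    a,c=P(*q[0],.0625),P(*q[1],.0625);print(ang(c-a))
# skirt circle centre
s=im=cv2.imread('pics/w10.png')
print('skirt c', P(257,268,.071))
E
```

```text
line 15.5 [ 0.48533218 -0.0277817   0.091     ] [ 0.50360258 -0.0227121   0.091     ]
left edge 14.2
boss [ 0.46784496 -0.03025321  0.091     ] to line end 11.9 0.03654416451214008
tick5 4.9
85.4
69.5
43.1
23.9
-17.7
-37.3
-62.1
skirt c [ 0.46648251 -0.0324207   0.071     ]
```

The pointer's line reads about 13–15°, roughly half-way between click 3 (23.9°) and click 4 (3.9°). It hung up on the hump, so I'll go back behind it and push a little further, to about 2° short of click 4.

Emit:
apply_moves --motion '[{"translation": [-1.5,-2,0],"angular": [0,0,0.1],"fingers": 0},{"translation": [-2.9,-3.9,0],"angular": [0,0,0.27],"fingers": 0},{"translation": [-2.9,-3.9,0],"angular": [0,0,0.44],"fingers": 0},{"translation": [-2.9,-3.9,0],"angular": [0,0,0.61],"fingers": 0},{"translation": [-2.9,-3.9,0],"angular": [0,0,0.78],"fingers": 0},{"translation": [-2.9,-3.9,0],"angular": [0,0,0.95],"fingers": 0},{"translation": [-2.9,-3.9,0],"angular": [0,0,1.12],"fingers": 0},{"translation": [-2.9,-3.9,0],"angular": [0,0,1.29],"fingers": 0},{"translation": [-2.9,-3.9,2],"angular": [0,0,1.46],"fingers": 0},{"translation": [-2.9,-3.9,4],"angular": [0,0,1.532],"fingers": 0},{"translation": [-2.9,-3.9,5],"angular": [0,0,1.532],"fingers": 0},{"translation": [-2.9,-3.9,5],"angular": [0,0,1.532],"fingers": 0}]'

```text
time_s: 16.45
ee_pos: [0.4922, -0.001, 0.1281]
tool_rot: [[0.994, 0.106, -0.001], [0.106, -0.994, 0.003], [-0.001, -0.003, -1.0]]
ft_force: [0.4, -0.1, -0.6]
finger_gap: 0.0002
```

```bash
python3 - <<'E'
from h import *
from workcell import camera
s=state(); T=tp(); np.save('tp11.npy',T)
print(np.round(s['ee_pos'],4),np.round(s['ft_force'],2),np.degrees(np.arctan2(T[1,0],T[0,0])))
p=T[:3,:3].T@(np.array([.467,-.032,0])-T[:3,3]);print(p[:2])
im=camera('side')[140:260,195:395]
cv2.imwrite('pics/s11.png',cv2.resize(im[:,:,::-1],None,fx=4,fy=4,interpolation=cv2.INTER_CUBIC))
E
```

```text
[ 0.4922 -0.001   0.1281] [ 0.44 -0.13 -0.61] 6.100170798375763
[-0.02827352  0.02849497]
```

View pics/s11.png

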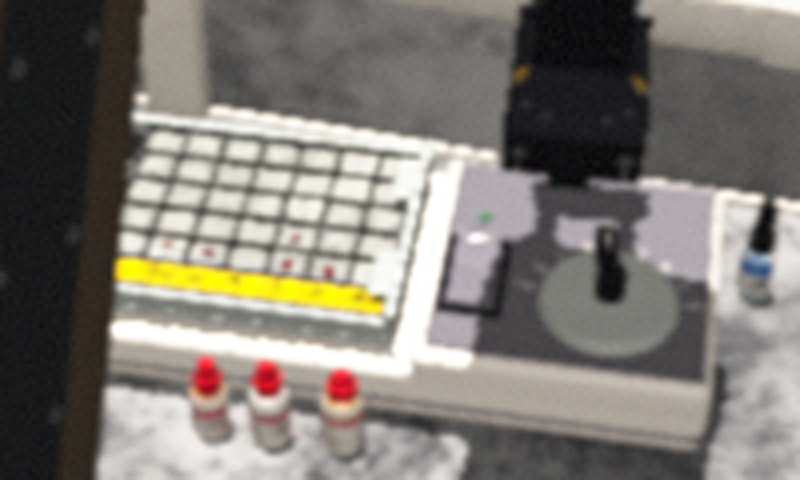

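```bash
python3 - <<'E'
from h import *
D=np.array([.467,-.032,.091])
for a in [24,14,4]:
    r=np.radians(a);u=np.array([np.cos(r),np.sin(r),0])
    print(a,((proj('side',np.array([D,D+.039*u]))-[195,140])*4).round(0).tolist())
E
```

```text
24 [[607.0, 267.0], [590.0, 219.0]]
14 [[607.0, 267.0], [601.0, 218.0]]
4 [[607.0, 267.0], [613.0, 219.0]]
```

Emit:
apply_moves --motion '[{"translation": [0,0,2.5],"angular": [0,0,0],"fingers": 0},{"translation": [0,0,4.8],"angular": [0,0,0],"fingers": 0},{"translation": [0,0,5],"angular": [0,0,0],"fingers": 0},{"translation": [0,0.3,5],"angular": [0,0,0],"fingers": 0},{"translation": [0,0.5,5],"angular": [0,0,0],"fingers": 0},{"translation": [0,0.65,5],"angular": [0,0,0],"fingers": 0},{"translation": [0,0.8,5],"angular": [0,0,0],"fingers": 0}]'

```text
time_s: 17.38
ee_pos: [0.4936, -0.0089, 0.079]
tool_rot: [[0.994, 0.106, 0.001], [0.106, -0.994, 0.003], [0.001, -0.003, -1.0]]
ft_force: [1.0, 1.6, 0.2]
finger_gap: 0.001
```

Emit:
apply_moves --motion '[{"translation": [0,0.15,0],"angular": [0,0,0],"fingers": 0}]'

```text
time_s: 17.5
ee_pos: [0.4938, -0.0105, 0.0791]
tool_rot: [[0.994, 0.106, 0.001], [0.106, -0.994, 0.003], [0.001, -0.003, -1.0]]
ft_force: [-0.2, 1.2, -0.9]
finger_gap: 0.0006
```

Emit:
apply_moves --motion '[{"translation": [0,0.15,0],"angular": [0,0,0],"fingers": 0}]'

```text
time_s: 17.62
ee_pos: [0.494, -0.0121, 0.0791]
tool_rot: [[0.994, 0.106, 0.001], [0.106, -0.994, 0.003], [0.001, -0.003, -1.0]]
ft_force: [0.2, 0.9, 0.6]
finger_gap: 0.0004
```

Emit:
apply_moves --motion '[{"translation": [0,0.15,0],"angular": [0,0,0],"fingers": 0}]'

```text
time_s: 17.75
ee_pos: [0.4941, -0.0137, 0.0791]
tool_rot: [[0.994, 0.106, 0.001], [0.106, -0.994, 0.003], [0.001, -0.003, -1.0]]
ft_force: [-0.3, -0.3, -1.1]
finger_gap: 0.0007
```

Emit:
apply_moves --motion '[{"translation": [0,-0.7,0],"angular": [0,0,0],"fingers": 0},{"translation": [0,-1.3,-0.5],"angular": [0,0,0],"fingers": 0},{"translation": [0,-1.3,-5],"angular": [0,0,0],"fingers": 0},{"translation": [0,-1.3,-10],"angular": [0,0,-0.17],"fingers": 0},{"translation": [0,-1.3,-10],"angular": [0,0,-0.34],"fingers": 0},{"translation": [0,-1.3,-10],"angular": [0,0,-0.51],"fingers": 0},{"translation": [0,-1.3,-10],"angular": [0,0,-0.68],"fingers": 0},{"translation": [0,-1.3,-10],"angular": [0,0,-0.85],"fingers": 0},{"translation": [0.5,-1.5,-10],"angular": [0,0,-1.02],"fingers": 0},{"translation": [2,-2.5,-10],"angular": [0,0,-1.19],"fingers": 0},{"translation": [4,-3.5,-10],"angular": [0,0,-1.36],"fingers": 0},{"translation": [4,-4,-10],"angular": [0,0,-1.532],"fingers": 0},{"translation": [4,-4,-10],"angular": [0,0,-1.532],"fingers": 0},{"translation": [4,-4,-10],"angular": [0,0,-1.532],"fingers": 0}]'

```text
time_s: 19.5
ee_pos: [0.5294, 0.0301, 0.1794]
tool_rot: [[-0.064, 0.998, 0.001], [0.998, 0.064, 0.003], [0.003, 0.001, -1.0]]
ft_force: [0.3, 1.1, 0.5]
finger_gap: 0.0006
```

```bash
python3 - <<'E'
from h import *
from workcell import camera
s=state(); T=tp(); np.save('tp12.npy',T)
print(np.round(s['ee_pos'],4),np.round(s['ft_force'],2))
c=proj('wrist',[.467,-.032,.08],T)[0].astype(int);print(c)
im=camera('wrist');cv2.imwrite('pics/w12raw.png',im[:,:,::-1])
z=im[c[1]-60:c[1]+75,c[0]-60:c[0]+140][:,:,::-1]; z=np.clip(z.astype(float)*1.5,0,255).astype(np.uint8)
cv2.imwrite('pics/w12.png',cv2.resize(z,None,fx=4,fy=4,interpolation=cv2.INTER_NEAREST))
E
```

```text
[0.5294 0.0301 0.1794] [0.34 1.09 0.5 ]
[203 133]
```

View pics/w12.png

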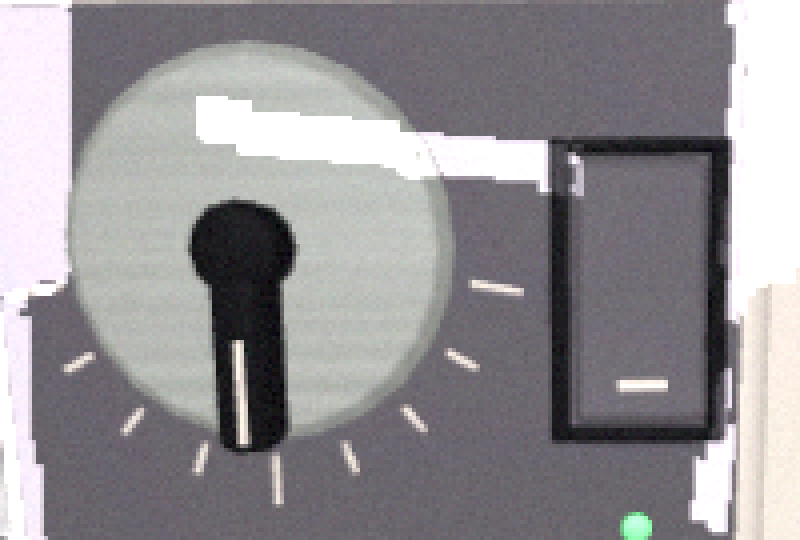

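The pointer line at crop (238,342)→(244,443) is now parallel to the 5th long tick (276,455)→(279,503), so the dial sits on click 4. The white bar on the rocker is at (643,385). Next I'll go above its far end and press.

```bash
python3 - <<'E'
from h import *
T=np.load('tp12.npy');c=np.array([203,133])-60
P=lambda x,y,h:onz('wrist',[c[0]+(x+.5)/4-.5,c[1]+(y+.5)/4-.5],h,T)[0]
ang=lambda v:np.degrees(np.arctan2(v[1],v[0])).round(1)
print('line',ang(P(244,443,.091)-P(238,342,.091)),'tick5',ang(P(279,503,.0625)-P(276,455,.0625)))
print('bar',P(643,385,.074))
E
```

```text
line 3.8 tick5 4.4
bar [0.49015469 0.04830956 0.074     ]
```

Emit:
apply_moves --motion '[{"translation": [1,-1.8,1],"angular": [0,0,0],"fingers": 0},{"translation": [2,-3.6,3],"angular": [0,0,0],"fingers": 0},{"translation": [2,-3.6,7],"angular": [0,0,0],"fingers": 0},{"translation": [2,-3.6,9.5],"angular": [0,0,0],"fingers": 0},{"translation": [2,-3.6,9.9],"angular": [0,0,0],"fingers": 0},{"translation": [2,-3.6,9.9],"angular": [0,0,0],"fingers": 0}]'

```text
time_s: 20.3
ee_pos: [0.4925, 0.0478, 0.0809]
tool_rot: [[-0.063, 0.998, 0.001], [0.998, 0.063, 0.003], [0.003, 0.001, -1.0]]
ft_force: [0.4, -0.2, 0.4]
finger_gap: 0.0007
```

Emit:
apply_moves --motion '[{"translation": [0,0,0.15],"angular": [0,0,0],"fingers": 0},{"translation": [0,0,0.3],"angular": [0,0,0],"fingers": 0},{"translation": [0,0,0.4],"angular": [0,0,0],"fingers": 0}]'

```text
time_s: 20.68
ee_pos: [0.4927, 0.0478, 0.0772]
tool_rot: [[-0.063, 0.998, 0.002], [0.998, 0.063, 0.003], [0.003, 0.002, -1.0]]
ft_force: [-0.4, 0.8, -0.7]
finger_gap: 0.0004
```

Pointer at 3.8° against 3.9° expected. Pressing gently in 0.5–1 mm steps.

Emit:
apply_moves --motion '[{"translation": [0,0,0.1],"angular": [0,0,0],"fingers": 0},{"translation": [0,0,0.15],"angular": [0,0,0],"fingers": 0}]'

```text
time_s: 20.92
ee_pos: [0.4928, 0.0478, 0.0759]
tool_rot: [[-0.063, 0.998, 0.002], [0.998, 0.063, 0.003], [0.003, 0.002, -1.0]]
ft_force: [0.4, 0.9, 4.1]
finger_gap: 0.0004
```

Emit:
apply_moves --motion '[{"translation": [0,0,0.1],"angular": [0,0,0],"fingers": 0}]'

```text
time_s: 21.05
ee_pos: [0.493, 0.0478, 0.0753]
tool_rot: [[-0.063, 0.998, 0.003], [0.998, 0.063, 0.003], [0.002, 0.003, -1.0]]
ft_force: [-0.5, -0.9, 8.4]
finger_gap: 0.0001
```

Emit:
apply_moves --motion '[{"translation": [0,0,0.1],"angular": [0,0,0],"fingers": 0}]'

```text
time_s: 21.18
ee_pos: [0.4933, 0.0478, 0.0747]
tool_rot: [[-0.063, 0.998, 0.004], [0.998, 0.063, 0.003], [0.002, 0.004, -1.0]]
ft_force: [-0.9, 0.9, 7.8]
finger_gap: 0.0003
```

Emit:
apply_moves --motion '[{"translation": [0,0,0.1],"angular": [0,0,0],"fingers": 0}]'

```text
time_s: 21.3
ee_pos: [0.4936, 0.0478, 0.0741]
tool_rot: [[-0.063, 0.998, 0.005], [0.998, 0.063, 0.003], [0.002, 0.005, -1.0]]
ft_force: [-0.6, 0.2, 4.5]
finger_gap: 0.0006
```

Emit:
apply_moves --motion '[{"translation": [0,0,0.1],"angular": [0,0,0],"fingers": 0}]'

```text
time_s: 21.42
ee_pos: [0.4938, 0.0479, 0.0733]
tool_rot: [[-0.063, 0.998, 0.005], [0.998, 0.063, 0.003], [0.002, 0.005, -1.0]]
ft_force: [0.1, -0.0, 2.2]
finger_gap: 0.0004
```

Emit:
apply_moves --motion '[{"translation": [0,0,0.1],"angular": [0,0,0],"fingers": 0}]'

```text
time_s: 21.55
ee_pos: [0.4941, 0.0479, 0.0724]
tool_rot: [[-0.063, 0.998, 0.006], [0.998, 0.063, 0.003], [0.002, 0.006, -1.0]]
ft_force: [0.1, 0.5, 2.5]
finger_gap: 0.0004
```

Emit:
apply_moves --motion '[{"translation": [0,0,0.1],"angular": [0,0,0],"fingers": 0}]'

```text
time_s: 21.68
ee_pos: [0.4944, 0.0479, 0.0714]
tool_rot: [[-0.063, 0.998, 0.007], [0.998, 0.063, 0.003], [0.002, 0.007, -1.0]]
ft_force: [0.5, 0.0, 1.1]
finger_gap: 0.0007
```

Emit:
apply_moves --motion '[{"translation": [0,0,0.1],"angular": [0,0,0],"fingers": 0}]'

```text
time_s: 21.8
ee_pos: [0.4946, 0.0479, 0.0703]
tool_rot: [[-0.063, 0.998, 0.007], [0.998, 0.063, 0.003], [0.002, 0.007, -1.0]]
ft_force: [2.0, 0.5, 3.2]
finger_gap: 0.0005
```

Emit:
apply_moves --motion '[{"translation": [-0.02,-0.1,0.06],"angular": [0,0,0],"fingers": 0}]'

```text
time_s: 21.92
ee_pos: [0.4942, 0.0477, 0.0698]
tool_rot: [[-0.063, 0.998, 0.008], [0.998, 0.063, 0.003], [0.002, 0.009, -1.0]]
ft_force: [3.7, 3.1, 8.3]
finger_gap: 0.0004
```

Emit:
apply_moves --motion '[{"translation": [0,0,0.06],"angular": [0,0,0],"fingers": 0}]'

```text
time_s: 22.05
ee_pos: [0.4944, 0.0477, 0.0696]
tool_rot: [[-0.063, 0.998, 0.009], [0.998, 0.063, 0.003], [0.002, 0.009, -1.0]]
ft_force: [-1.8, 0.3, 14.5]
finger_gap: 0.0008
```

```bash
python3 - <<'E'
from h import *
from workcell import camera
s=state(); print(np.round(s['ee_pos'],4),np.round(s['ft_force'],2))
E
```

```text
[0.4944 0.0477 0.0696] [-1.77  0.34 14.55]
```

The rocker has bottomed: the force rose to 14.5 N at z≈69.6 mm. I'll retreat straight up and return to the viewing pose.

Emit:
apply_moves --motion '[{"translation": [0,0,-1],"angular": [0,0,0],"fingers": 0},{"translation": [0,0,-4],"angular": [0,0,0],"fingers": 0},{"translation": [0,1,-9],"angular": [0,0,0],"fingers": 0},{"translation": [0,3.6,-13],"angular": [0,0,0],"fingers": 0},{"translation": [3,4.2,-15],"angular": [0,0,0],"fingers": 0},{"translation": [5,4.2,-15],"angular": [0,0,0],"fingers": 0},{"translation": [5,4.2,-15],"angular": [0,0,0],"fingers": 0},{"translation": [5,4.2,-15],"angular": [0,0,0],"fingers": 0}]'

```text
time_s: 23.05
ee_pos: [0.5315, 0.0994, 0.2199]
tool_rot: [[-0.063, 0.998, 0.008], [0.998, 0.063, 0.003], [0.002, 0.008, -1.0]]
ft_force: [-0.1, 0.4, -0.6]
finger_gap: 0.0008
```

```bash
python3 - <<'E'
from h import *
from workcell import camera
s=state(); T=tp(); np.save('tp13.npy',T)
print(np.round(s['ee_pos'],4),np.round(s['ft_force'],2))
im=camera('wrist');cv2.imwrite('pics/w13.png',cv2.resize(im[:,:,::-1],(800,600),interpolation=cv2.INTER_CUBIC))
c=proj('wrist',[.467,0.0,.08],T)[0].astype(int)
z=im[c[1]-60:c[1]+75,c[0]-95:c[0]+105][:,:,::-1]; z=np.clip(z.astype(float)*1.4,0,255).astype(np.uint8)
cv2.imwrite('pics/w13z.png',cv2.resize(z,None,fx=4,fy=4,interpolation=cv2.INTER_NEAREST))
im=camera('side')[140:260,195:395]
cv2.imwrite('pics/s13.png',cv2.resize(im[:,:,::-1],None,fx=4,fy=4,interpolation=cv2.INTER_CUBIC))
E
```

```text
[0.5315 0.0994 0.2199] [-0.13  0.44 -0.59]
```

View pics/w13.png

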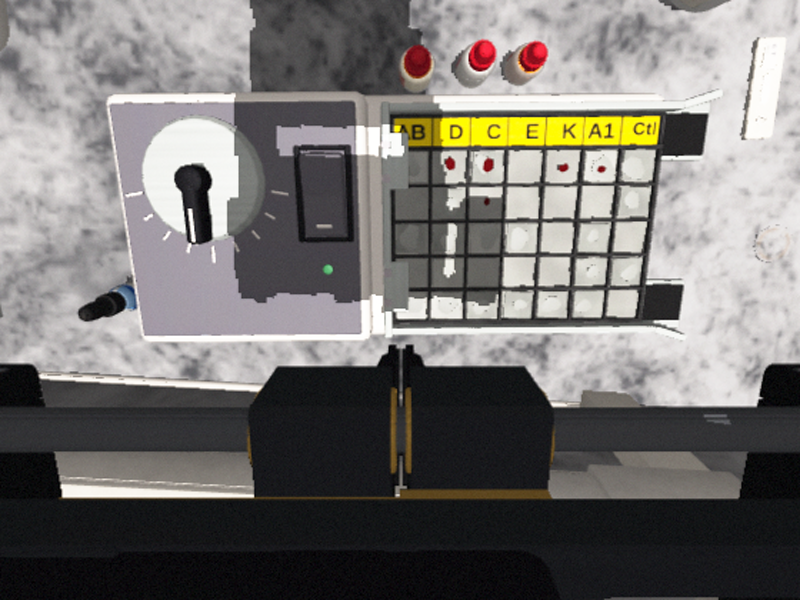

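View pics/w13z.png

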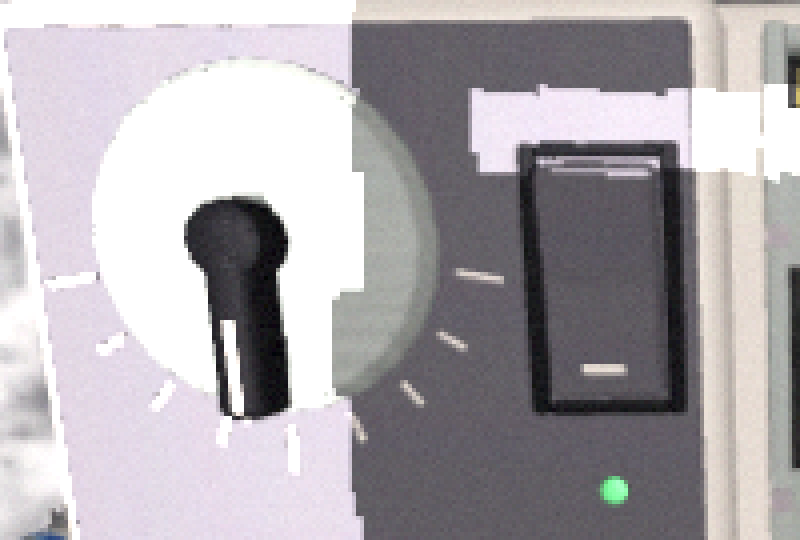

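View pics/s13.png

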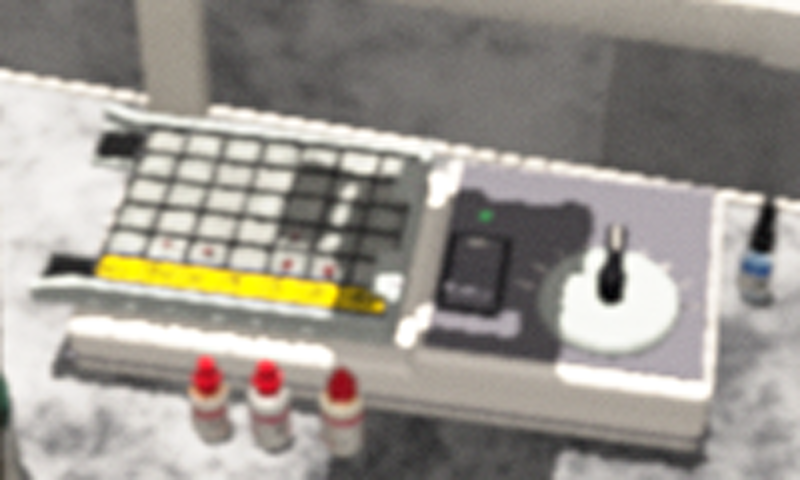

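```bash
python3 - <<'E'
from h import *
T=np.load('tp13.npy');k=.7
P=lambda x,y,h:onz('wrist',(np.array([x,y])+.5)*k-.5,h,T)[0]
a,b=P(660,116,.072),P(640,320,.072)
O=np.array([.488,.1217]);c,s=np.cos(.068),np.sin(.068)
for q in (a,b): d=q[:2]-O; print((c*d[0]+s*d[1]).round(4),(-s*d[0]+c*d[1]).round(4))
v=b-a;print('edge yaw',np.degrees(np.arctan2(v[1],v[0])))
k1,k2=P(375,97,.062),P(375,335,.062) 
c0=(proj('wrist',[.467,0.0,.08],T)[0].astype(int)-[95,60])
Q=lambda x,y,h:onz('wrist',[c0[0]+(x+.5)/4-.5,c0[1]+(y+.5)/4-.5],h,T)[0]
v=Q(238,414,.091)-Q(227,322,.091);print('line',np.degrees(np.arctan2(v[1],v[0])))
v=Q(296,475,.0625)-Q(292,425,.0625);print('tick5',np.degrees(np.arctan2(v[1],v[0])))
E
```

```text
-0.0674 0.1383
0.0645 0.1419
edge yaw 5.433099069404081
line 4.241795528535732
tick5 2.542331669798169
```

```bash
python3 - <<'E'
from workcell import finish_job,state
print(finish_job()); print(state()['time_s'])
E
```

```text
the job is handed in; nothing more can be done
None
the job is handed in; nothing more can be done
```

I ran all three steps in order and handed the job in at about 23 s of the 48 s allowed. No verdict was reported.

- **Plate:** I pushed its left edge with the parted fingertips about 29 mm to the right, at about 2 N while it slid. It stopped at the stop wall with at most 9.5 N showing. The last picture shows it under both lips, with the edge at rotator y of about 140 mm (142 expected, within the 2 mm calibration). The last edge measurement gave a yaw of 5.4° against the machine's 3.9°. A similar offset (5.0°) already showed on this edge before the push, so I put it down to measurement bias.
- **Dial:** It started at the first tick (stop 0). The first sweep left the pointer hanging about half-way between clicks 3 and 4, with one brief 15 N reading. A second short push put it on click 4. The pointer line then read 3.8–4.2° against 3.9° expected, level with the fifth long tick.
- **Rocker:** I pressed its far end down. It gave way after about 8 N and bottomed at 14.5 N, and the last picture shows the near end raised.
- **Bystanders:** The bottles, the cassette and the dropper look unmoved in the final views. The jar was only at the edge of the last frames, and the arm stayed clear of it throughout. I checked these by eye rather than measuring them.

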